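Put the spare bearing back in the compartment box and shut it away in its rack

TASK

Put the loose ball bearing from the bench back in the pulled-out compartment box, laid flat and without dropping it, in the same compartment as the other bearing like it. Then close the lid fully, swing the clasp down flat against the front of the box, and only then push the box fully home into its rack. Do not knock the hard hat, the carton or the spanner.

Things in the scene. Friction and masses are not known exactly. Their poses are not given: they have to be found in the camera images.
- rack: Red steel rack fixed on the bench, 210 deep (x) x 352 wide (y) x 130 mm high; origin under its centre; x points from its open front to its back, y left, z up. Its lower slot holds a shut grey box that plays no part; the compartment box in the upper slot starts pulled out towards the robot. Front edge at x = -105 mm.
- box (a joint): Slide of the compartment box: 0 = pulled out to its stop (so it starts), grows as the box is pushed towards the rack's +x, 0.195 m = fully home, its front flush with the rack's front. It needs about 4 to 6 N to move and stays where it is left.
- box_front (a point): Middle of the front face of the grey steel compartment box, moving with it; axes as the rack's. Box 180 deep (x) x 310 wide (y) x 45 mm high, walls 3 mm; this point is 22.5 mm above its underside, which hangs 70 mm above the bench. A catch for the clasp, 40 wide, stands 7 mm out here. Two dividers 36 mm high run front to back and make three compartments.
- comp_right (a point): Centre of the floor of the right (-y) compartment; axes parallel to the rack's; moves with the box. Each compartment is 174 long (x) x 99 mm wide (y) inside, its floor 73 mm above the bench, its mouth 42 mm above its floor.
- comp_middle (a point): Centre of the floor of the middle compartment, the same size.
- comp_left (a point): Centre of the floor of the left (+y) compartment, the same size.
- lid (a joint): Hinge of the grey sheet-steel lid: 0 = shut on the box, grows as it opens upwards (1.57 = upright, more leans towards the rack). It starts open at 1.45 to 1.75 rad. The hinge is stiff: the lid stays where it is left and needs about 1 to 4 N near its front edge to be closed; pressed shut, it stops on the rim of the box.
- lid_hinge (a point): On the lid's hinge axis (along y), mid-width, at the rear top edge of the box, 115 mm above the bench; turns with the lid: -x runs along the lid to its front edge, z out of its outer face (up when shut, to the rack when open). Lid 187 mm from axis to front edge, 318 wide; outer face 6 to 7 mm from the axis along z; a 10 mm rim is turned down in front and at the sides.
- lid_edge (a point): Middle of the lid's front edge, on the outer face; turns with the lid.
- clasp (a joint): Hinge of the clasp on the lid: 0 = flat against the front of the box (with the lid shut), grows as it swings outwards and up (1.57 = in line with the lid, standing straight out to the front when the lid is shut). It starts open at 1.3 to 1.9 rad. Stiff: stays where it is left and needs about 1 to 2 N to move. It has to be open still while the lid comes down, so as to clear its catch.
- clasp_hinge (a point): Middle of the clasp's hinge axis (along y) on the lid's front edge; turns with the clasp. Clasp: bare steel plate 50 wide (y), 36 mm long along -z from the axis; outer face 5 mm from the axis along -x, with a 5 mm lip at its free end. With the lid shut the axis is 118 mm above the bench, 7 mm in front of the box's front face.
- clasp_tip (a point): Middle of the clasp's free end, on its outer face.
- bearing: The loose ball bearing to be put away, lying flat on the bench to the right of the rack: a steel ring, 42 outside, 20 bore, 12 mm high, dark shields between its rings, 70 g; origin at the centre of its underside, z up. Alike on both sides.
- bearing_center (a point): Centre of the loose bearing, 6 mm above its underside.
- twin: A like bearing (same size) lying flat in the rear half of one of the three compartments; which one varies. Origin at the centre of its underside.
- twin_center (a point): Centre of that bearing, 6 mm above its underside.
- bush: Bronze flanged bush, flange 42 across, 30 mm high, standing in the rear half of another compartment; origin at the centre of its underside.
- coupling: Aluminium jaw-coupling half, 40 across, 31 mm high, three jaws on top, standing in the rear half of the third compartment; origin at the centre of its underside.
- hardhat: White hard hat, 244 across, 145 mm high, standing on the bench left of the rack; leave it alone. Origin under its centre.
- carton: Small open cardboard carton, 100 x 100 x 55 mm with two flaps raised to about 90 mm, on the right of the rack; leave it alone. Origin under its centre.
- spanner: Steel spanner, 190 mm long, lying on the bench in front and to the left; leave it alone. Origin under its middle.

How it is judged:
On the way, in this order (a step that is already met when the one before it is completed fails the run):
1. the bearing lies flat in the compartment of its like, let go ((((x of bearing_center in the frame of comp_right between -0.088 and 0.088 m and y of bearing_center in the frame of comp_right between -0.048 and 0.048 m) and (x of twin_center in the frame of comp_right between -0.088 and 0.088 m and y of twin_center in the frame of comp_right between -0.048 and 0.048 m) and z of bearing_center in the frame of comp_right between 0 and 0.01 m) or ((x of bearing_center in the frame of comp_middle between -0.088 and 0.088 m and y of bearing_center in the frame of comp_middle between -0.048 and 0.048 m) and (x of twin_center in the frame of comp_middle between -0.088 and 0.088 m and y of twin_center in the frame of comp_middle between -0.048 and 0.048 m) and z of bearing_center in the frame of comp_middle between 0 and 0.01 m) or ((x of bearing_center in the frame of comp_left between -0.088 and 0.088 m and y of bearing_center in the frame of comp_left between -0.048 and 0.048 m) and (x of twin_center in the frame of comp_left between -0.088 and 0.088 m and y of twin_center in the frame of comp_left between -0.048 and 0.048 m) and z of bearing_center in the frame of comp_left between 0 and 0.01 m)) and contact force between bearing and the fingers below 0.05 N and linear speed of bearing below 0.02 m/s), for 0.2 s.
2. the lid is shut (value of joint lid below 0.06 rad and (((x of bearing_center in the frame of comp_right between -0.088 and 0.088 m and y of bearing_center in the frame of comp_right between -0.048 and 0.048 m) and (x of twin_center in the frame of comp_right between -0.088 and 0.088 m and y of twin_center in the frame of comp_right between -0.048 and 0.048 m) and z of bearing_center in the frame of comp_right between 0 and 0.01 m) or ((x of bearing_center in the frame of comp_middle between -0.088 and 0.088 m and y of bearing_center in the frame of comp_middle between -0.048 and 0.048 m) and (x of twin_center in the frame of comp_middle between -0.088 and 0.088 m and y of twin_center in the frame of comp_middle between -0.048 and 0.048 m) and z of bearing_center in the frame of comp_middle between 0 and 0.01 m) or ((x of bearing_center in the frame of comp_left between -0.088 and 0.088 m and y of bearing_center in the frame of comp_left between -0.048 and 0.048 m) and (x of twin_center in the frame of comp_left between -0.088 and 0.088 m and y of twin_center in the frame of comp_left between -0.048 and 0.048 m) and z of bearing_center in the frame of comp_left between 0 and 0.01 m))), for 0.2 s.
3. the clasp is down against the front of the shut box, before the box goes home (value of joint lid below 0.06 rad and value of joint clasp below 0.15 rad and value of joint box below 0.18 m), for 0.1 s.
At the end, for the whole second after the job is handed in: The loose bearing lies flat on the floor of the compartment that holds the like bearing (its centre less than 10 mm above the floor), at rest; the lid is shut within 0.06 rad, the clasp is down within 0.15 rad, and the box is home within 5 mm (all of step 2 and value of joint clasp below 0.15 rad and value of joint box above 0.19 m and linear speed of bearing below 0.02 m/s); the robot touches nothing.
It fails at once if the bearing was dropped (fell freely faster than 0.7 m/s, from more than about 25 mm) (linear speed of bearing above 0.7 m/s and contact force between bearing and the fingers below 0.01 N).
It fails at once if the box was pushed into the rack with its lid up (value of joint box above 0.04 m and value of joint lid above 0.25 rad).
It fails at once if the hard hat, the carton or the spanner was knocked more than 20 mm (distance of any of hardhat, carton, spanner from where it was at the start of the episode above 0.02 m).
It also fails if it takes over 61 s, if anything falls off the work surface, if the arm or the gripper's body presses on something with over 40 N, if the wrist force passes 120 N, or if a joint passes its speed limit or range.

ROBOT

A 6-joint arm with a two-finger parallel gripper is mounted at the origin on the work surface. World frame = base frame: x ahead of the robot, y to its left, z up, the work surface at z = 0. Lengths are in m, angles in rad, forces in N, time in s.
With the tool pointing down it reaches from about 0.375 to 0.825 m from the base axis. Payload 5.5 kg.
Tool frame: the origin (TCP) lies at the very end of the fingers, on their centre line; the grasp point (between the pads) lies 19 mm behind it (env.grip_point_offset is the distance from the TCP to the grasp point, in m); x points along the fingers, y is the direction in which the jaws open and shut, and the axes are right-handed (so a half turn about x gives the same grasp; the last joint's range is limited). The gripper opens to 85 mm and grips with 20 to 120 N. Pads are 22 mm wide; open, the fingers measure 114 mm over their backs; the gripper's body (76 mm by 85 mm) begins 54 mm behind the grasp point. The pads swing forward as they close: fully open they stand 13 mm farther back than shut.
Start: joints at [-1.313, 0.314, -0.047, 1.21, 0, 1.571], TCP at [0.153, -0.58, 0.231] pointing down, gripper open.
Joint ranges: [-2.67, 2.67], [-0.69, 1.73], [-1.03, 1.25], [-2.08, 2.16], [-1.42, 1.45], [-3.14, 3.14]. Speed limits (rad/s): [2.39, 2.39, 3.01, 3.14, 3.14, 3.14].

INTERFACE

Orientations are given as a rotation vector (axis times angle).
In Python, from station import env, vision, job gives the robot as it stands.
- The arm moves only by the tool send_rows, never from a script. Its argument "steps" is text: rows parted by semicolons, each of 4 numbers parted by spaces: the shift along the tool's x, y, z in m, then the turn about the tool's x in rad. In form: dx dy dz roll; .... A call has 1 to 20 rows; each row shifts and turns the pose as measured when the row begins, along the tool's axes as they then stand; what a row does not reach is not made up. A row lasts 1/8 s, in which the tool goes at most 62.5 mm and 10.7 degrees, less where a joint would pass 70% of its speed; a pose out of reach is approached as far as the arm can. A call with a gripper value outside its range is refused whole. "gripper" is the closure, from 0 (fully open) to 1 (shut), set as the call begins (left out, the last holds). The fingers move at their own pace and stop on an object; "grip_force" is the grip in N (left out, the last holds). Time passes only in rows, so rows that do not move let the fingers close. It gives the time, the measured TCP pose, the force and the opening at its end, in the units of the state.
- env.state(): the state, without advancing time (a new reading comes with each control period).
- vision.get_image(name): name is "scene" or "top" or "wrist"; returns (picture, depth): 384x512x3 uint8, blue, green, red; 384x512 float32, m along the optical axis (not along the pixel's ray), 0 where there is no reading.
- vision.camera_info(name): a dict with "camera_matrix" (3x3 intrinsics, pixels), "eye" and "orientation" of the camera in the world; the wrist camera has in their place "mount" (4x4, takes a point from camera to tool coordinates, whose origin is the TCP and whose axes are the tool frame's). Camera axes: x right, y down, z forward; pixel columns grow to the right and rows downward; lengths in m; the calibration is good to about 2 mm. The wrist camera is an equidistant fisheye: a pixel r from the principal point sees the ray r / f radians off the axis. A picture is of the moment at which its call begins: read the wrist's pose just before it. camera_info takes no time and is no camera call.
- job.hand_in(): hands the job in, once; it reports no verdict.
The state is a dict: "clock": time; "joints": joint angles; "dq": joint speeds; "joint_efforts": joint torques, N m; "tcp_pos": TCP position; "tool_rot": TCP orientation; "ft_force": force on the tool from outside, world axes, zero at the start; "wrist_torque": the same for the moment, N m; "finger_gap": finger opening in m.
Only numpy, scipy, OpenCV 4.12 (cv2) and the standard library are available. Lean on these libraries where they do the work, as an engineer would, in place of code of your own. Each camera call takes 0.05 s, during which the arm holds its last target. There are 200 camera calls.

## Working session

There is one attempt and no reset: what is moved stays moved. The work goes in short steps, Python scripts to look and compute and a tool call to move; the robot and the scene stay as the last step left them, time stands still between calls to the robot, and variables do not carry over. Pictures are saved under pics/ and viewed, about 8 in all and at most 12, crops included, and the job is handed in when it is done.

Besides the shell and the picture viewer there is one more tool, called after "Call:" by a JSON object that holds its "method" and its "body". send_rows: Moves the arm, as the interface text tells. Its arguments: {"type":"object","properties":{"steps":{"type":"string"},"gripper":{"type":"number"},"grip_force":{"type":"number"}},"required":["steps"]}

```bash
mkdir -p pics; ls; cat > h.py <<'E'
import numpy as np, cv2
from scipy.spatial.transform import Rotation as R
from station import env, vision, job
def cam(n):
    c=vision.camera_info(n); K=np.array(c["camera_matrix"]); return c,K
def pts(n,depth,uv):
    c,K=cam(n); uv=np.atleast_2d(uv).astype(float)
    d=np.array([depth[int(v),int(u)] for u,v in uv])
    p=np.c_[(uv[:,0]-K[0,2])/K[0,0],(uv[:,1]-K[1,2])/K[1,1],np.ones(len(uv))]*d[:,None]
    return p@rot(c).T+np.array(c["eye"])
def rot(c):
    o=np.array(c["orientation"]); return o if o.shape==(3,3) else R.from_rotvec(o).as_matrix() if o.size==3 else R.from_quat(o).as_matrix()
def plane(n,uv,z):
    c,K=cam(n); uv=np.atleast_2d(uv).astype(float)
    r=np.c_[(uv[:,0]-K[0,2])/K[0,0],(uv[:,1]-K[1,2])/K[1,1],np.ones(len(uv))]@rot(c).T
    e=np.array(c["eye"]); return e+r*((z-e[2])/r[:,2])[:,None]
def cloud(n,depth):
    c,K=cam(n); v,u=np.mgrid[:384,:512]
    p=np.stack([(u-K[0,2])/K[0,0],(v-K[1,2])/K[1,1],np.ones(u.shape)],-1)*depth[...,None]
    return p@rot(c).T+np.array(c["eye"])
E
python3 - <<'E'
from h import *
for n in("scene","top","wrist"): print(n,vision.camera_info(n))
print(env.state())
a=[]
for n in("scene","top"):
    im,d=vision.get_image(n); np.savez(f"{n}.npz",im=im,d=d)
    cv2.imwrite(f"pics/{n}0.png",cv2.resize(im,(800,600),interpolation=cv2.INTER_CUBIC))
E
```

```text
pics
scene {'camera_matrix': array([[354.64457233,   0.        , 259.64090732],
       [  0.        , 354.64457233, 191.22454159],
       [  0.        ,   0.        ,   1.        ]]), 'eye': array([ 0.50684303, -0.55511822,  0.90400327]), 'orientation': array([-2.46114538,  0.10119084, -0.02121376])}
top {'camera_matrix': array([[493.41802448,   0.        , 255.4034375 ],
       [  0.        , 493.41802448, 193.74896385],
       [  0.        ,   0.        ,   1.        ]]), 'eye': array([0.193573  , 0.0918473 , 1.76750639]), 'orientation': array([-2.00735674,  2.19833041, -0.24355419])}
wrist {'camera_matrix': array([[297.31863964,   0.        , 256.2534183 ],
       [  0.        , 297.31863964, 190.90856837],
       [  0.        ,   0.        ,   1.        ]]), 'mount': array([[-2.42688607e-04, -3.16032598e-01,  9.48748301e-01,
        -1.41995314e-01],
       [ 9.99999795e-01,  4.85070848e-04,  4.17378095e-04,
         2.08879172e-04],
       [-5.92115227e-04,  9.48748208e-01,  3.16032416e-01,
        -8.17838336e-02],
       [ 0.00000000e+00,  0.00000000e+00,  0.00000000e+00,
         1.00000000e+00]])}
{'clock': 0.0, 'joints': array([-1.31297363e+00,  3.14184466e-01, -4.80564385e-02,  1.21019667e+00,
        6.49203628e-07,  1.57079974e+00]), 'dq': array([-0.00054385, -0.00203637, -0.00038846,  0.00108592,  0.00101782,
       -0.00044948]), 'joint_efforts': array([-4.53883222e-04, -5.39595687e+01,  3.39747047e+01,  1.90018443e-02,
        3.42602857e-05, -1.58895531e-06]), 'tcp_pos': array([ 0.15284205, -0.57962364,  0.2304694 ]), 'tool_rot': array([ 2.08445708,  0.27194449, -2.08489926]), 'ft_force': array([ 0.38231689, -0.57444247,  0.16066639]), 'wrist_torque': array([-0.04052854, -0.05752454,  0.05755146]), 'finger_gap': 0.08530042281210459}
```

View pics/scene0.png

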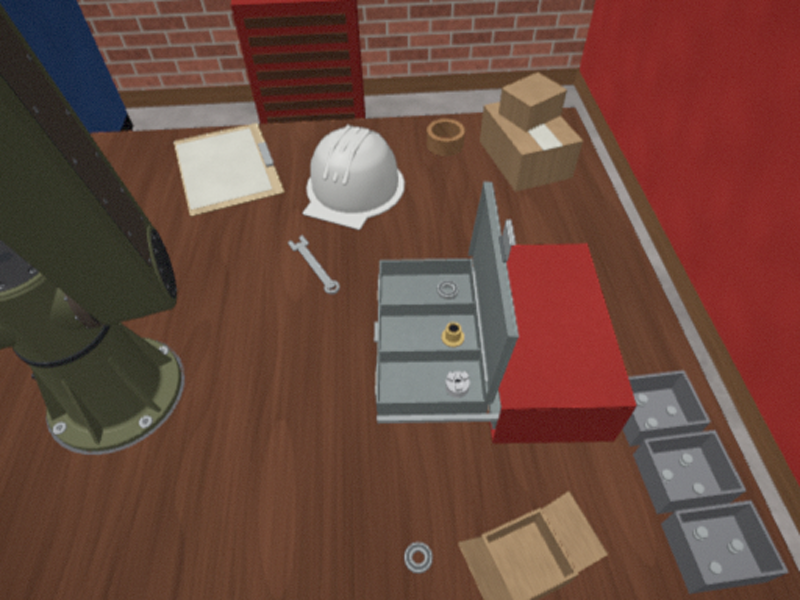

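View pics/top0.png

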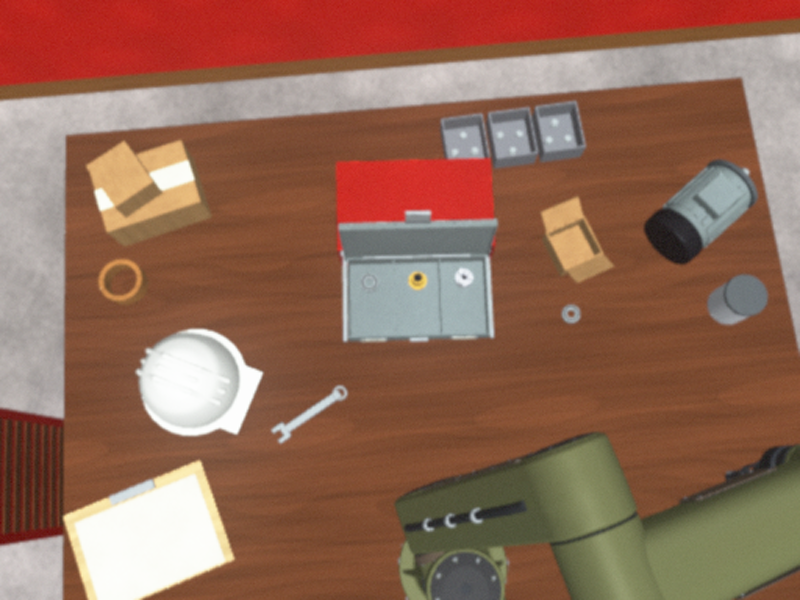

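The scene view (800 px) shows the loose bearing at (418,557), the twin in the left compartment at (447,288), the bush in the middle at (453,334), the coupling on the right at (458,382), the carton at (535,550) and the spanner at (315,265). The top view agrees: bearing (571,314), twin (370,281), and the lid standing up with the clasp at (418,216).

```bash
python3 - <<'E'
from h import *
s=800/512
def dump(name,uvs,z,tri=None): pass
S=np.load("scene.npz");T=np.load("top.npz")
def ray(n,uv):
    c,K=cam(n); r=rot(c)@np.array([(uv[0]-K[0,2])/K[0,0],(uv[1]-K[1,2])/K[1,1],1]); return np.array(c["eye"]),r/np.linalg.norm(r)
def tri(a,b):
    e1,r1=ray("scene",a);e2,r2=ray("top",b)
    A=np.c_[r1,-r2];t=np.linalg.lstsq(A,e2-e1,rcond=None)[0]
    p,q=e1+t[0]*r1,e2+t[1]*r2; return (p+q)/2,np.linalg.norm(p-q)
# refine centres: non-brown mask around
def ctr(im,x,y,w=14):
    x,y=int(x/s),int(y/s); c=im[y-w:y+w,x-w:x+w].astype(int)
    m=((c[...,2]-c[...,0])<25).astype(np.uint8)
    n,l,st,ce=cv2.connectedComponentsWithStats(m)
    k=1+np.argmax(st[1:,4]); hull=cv2.convexHull(np.argwhere(l==k)[:,::-1].astype(np.int32))
    M=cv2.moments(hull); return M["m10"]/M["m00"]+x-w,M["m01"]/M["m00"]+y-w,st[k,4]
a=ctr(S["im"],418,557);b=ctr(T["im"],571,314);print(a,b)
print("bearing tri",tri(a,b),plane("scene",a[:2],.012),plane("top",b[:2],.012))
print("twin tri",tri((447/s,288/s),(370/s,281/s)),plane("scene",(447/s,288/s),.085))
C=cloud("scene",S["d"]);D=cloud("top",T["d"])
for nm,P in(("scene",C),("top",D)):
    # box front rim z>.105<.13; rack top z~.13; lid z>.15
    reg=(P[...,0]>.3)&(P[...,0]<.9)&(abs(P[...,1])<.3)
    for lo,hi in((.107,.119),(.124,.136),(.17,.33)):
        m=reg&(P[...,2]>lo)&(P[...,2]<hi); m=cv2.morphologyEx(m.astype(np.uint8),cv2.MORPH_OPEN,np.ones((2,2)))>0
        q=P[m]; 
        if len(q)<10: continue
        r=cv2.minAreaRect(q[:,:2].astype(np.float32)*1000); print(nm,lo,len(q),q.min(0).round(3),q.max(0).round(3),np.round(r[0],1),np.round(r[1],1),round(r[2],2))
    m=reg&(P[...,2]>.13)&(P[...,2]<.3); q=P[m]
    for z in(.14,.16,.18,.2,.22,.24,.26,.28,.3):
        k=abs(P[...,2]-z)<.006; k&=reg; q=P[k]
        if len(q)>5: print(nm,z,len(q),np.percentile(q[:,0],[2,50,98]).round(3),np.percentile(q[:,1],[1,99]).round(3))
# rack top edges through plane
print("rack top corners",plane("scene",np.array([(587,246),(633,404),(497,416)])/s,.13).round(3),plane("top",np.array([(336,161),(490,159)])/s,.13).round(3))
print("box front top corners scene",plane("scene",np.array([(380,262),(377,416)])/s,.115).round(3), "top",plane("top",np.array([(344,340),(494,337)])/s,.115).round(3))
E
```

```text
(267.16190476190474, 356.502380952381, np.int32(258)) (365.0246913580247, 200.70546737213402, np.int32(93))
bearing tri (array([ 0.53321745, -0.33342711,  0.00224246]), np.float64(0.0010921079106465158)) [[ 0.53242144 -0.33601149  0.012     ]] [[ 0.53186277 -0.33091759  0.012     ]]
twin tri (array([0.63276508, 0.12526643, 0.08319689]), np.float64(0.002077595689565743)) [[0.63145481 0.12342013 0.085     ]]
scene 0.107 695 [ 0.488 -0.555 -0.004] [0.942 0.267 0.904] [ 715.3 -139.4] [453.5 812.1] 2.55
scene 0.124 6888 [ 0.507 -0.555 -0.005] [0.968 0.18  0.904] [ 758.6 -203.6] [800.9 326.2] 76.55
scene 0.17 1909 [ 0.507 -0.555 -0.005] [0.802 0.521 0.904] [684.6 -24.7] [1114.7   96.4] 76.41
scene 0.14 120 [0.657 0.676 0.734] [-0.145  0.174]
scene 0.16 122 [0.659 0.676 0.687] [-0.144  0.172]
scene 0.18 133 [0.66  0.678 0.689] [-0.144  0.173]
scene 0.2 140 [0.662 0.679 0.69 ] [-0.144  0.173]
scene 0.22 137 [0.663 0.68  0.692] [-0.144  0.173]
scene 0.24 149 [0.665 0.682 0.693] [-0.144  0.172]
scene 0.26 124 [0.665 0.683 0.694] [-0.144  0.172]
scene 0.28 29 [0.667 0.675 0.69 ] [-0.145  0.173]
[... 331 characters left out ...]
14 835 [0.671 0.812 0.891] [-0.163  0.183]
top 0.16 108 [0.668 0.678 0.688] [-0.136  0.168]
top 0.18 134 [0.668 0.68  0.691] [-0.138  0.174]
top 0.2 134 [0.671 0.681 0.692] [-0.134  0.175]
top 0.22 139 [0.672 0.684 0.694] [-0.139  0.174]
top 0.24 122 [0.674 0.686 0.695] [-0.138  0.175]
top 0.26 145 [0.676 0.686 0.697] [-0.137  0.174]
top 0.28 20 [0.668 0.683 0.695] [-0.14   0.173]
top 0.3 450 [0.671 0.686 0.701] [-0.137  0.171]
rack top corners [[ 0.907  0.168  0.13 ]
 [ 0.882 -0.172  0.13 ]
 [ 0.669 -0.174  0.13 ]] [[ 0.91   0.178  0.13 ]
 [ 0.882 -0.171  0.13 ]]
box front top corners scene [[ 0.506  0.175  0.115]
 [ 0.485 -0.151  0.115]] top [[ 0.499  0.192  0.115]
 [ 0.476 -0.134  0.115]]
```

```bash
cat >> h.py <<'E'
def go(p,jaw=None):
    "shift in tool axes to bring TCP to p; roll so that tool y lies along world yaw jaw (mod pi)"
    s=env.state(); M=R.from_rotvec(s["tool_rot"]).as_matrix()
    print("t",round(s["clock"],2),"tcp",s["tcp_pos"].round(4),"x",M[:,0].round(3),"y",M[:,1].round(3),"z",M[:,2].round(3),"gap",round(s["finger_gap"],4),"F",s["ft_force"].round(1))
    if p is not None: print("shift",(M.T@(np.array(p)-s["tcp_pos"])).round(4))
    if jaw is not None:
        a=np.arctan2(M[1,1],M[0,1]); d=(jaw-a+np.pi/2)%np.pi-np.pi/2
        print("roll",round(-d if M[2,0]<0 else d,4),"j6",s["joints"][5].round(3))
def wray(uv,s):
    "wrist rays (world) for pixels uv"
    c,K=cam("wrist"); uv=np.atleast_2d(uv).astype(float); M=np.array(c["mount"]); W=R.from_rotvec(s["tool_rot"]).as_matrix()
    d=(uv-[K[0,2],K[1,2]])/K[0,0]; th=np.linalg.norm(d,axis=1); r=np.c_[d*(np.sinc(th/np.pi)**1*0+np.sin(th)/np.maximum(th,1e-9))[:,None],np.cos(th)]
    return s["tcp_pos"]+W@M[:3,3], r@M[:3,:3].T@W.T
def wplane(uv,s,z):
    e,r=wray(uv,s); return e+r*((z-e[2])/r[:,2])[:,None]
def wshot(name):
    s=env.state(); im,d=vision.get_image("wrist"); cv2.imwrite(f"pics/{name}.png",cv2.resize(im,(800,600),interpolation=cv2.INTER_CUBIC)); np.savez(name+".npz",im=im,d=d,p=s["tcp_pos"],r=s["tool_rot"]); return im,d,s
E
python3 - <<'E'
from h import *
go([.532,-.333,.15],np.pi/2)
S=np.load("scene.npz"); s=1.5625
print(plane("scene",np.array([(460,540),(480,598),(570,494),(605,553)])/s,.07).round(3))
E
```

```text
t 0.1 tcp [ 0.1528 -0.5797  0.2305] x [-0.     0.002 -1.   ] y [ 0.255 -0.967 -0.002] z [-0.967 -0.255  0.   ] gap 0.0856 F [ 1.3 -0.8  0.1]
shift [ 0.0807 -0.1417 -0.4295]
roll 0.2578 j6 1.571
[[ 0.593 -0.333  0.07 ]
 [ 0.61  -0.408  0.07 ]
 [ 0.767 -0.281  0.07 ]
 [ 0.794 -0.366  0.07 ]]
```

Call:
{"method": "send_rows", "body": {"steps": "0 -0.02 -0.04 0.13;0 -0.02 -0.04 0.128;0 -0.03 -0.045 0;0 -0.03 -0.045 0;0.02 -0.03 -0.045 0;0.02 -0.03 -0.045 0;0.02 -0.03 -0.045 0;0.02 -0.03 -0.04 0;0 0 0 0", "gripper": 0}}

```text
clock: 1.23
tcp_pos: [0.499, -0.3405, 0.1447]
tool_rot: [-2.21, 0.009, 2.217]
ft_force: [-0.7, 0.1, 0.0]
finger_gap: 0.0854
```

```bash
python3 - <<'E'
from h import *
im,d,s=wshot("w1"); go([.532,-.333,.12],np.pi/2)
E
```

```text
t 1.27 tcp [ 0.4981 -0.3418  0.1455] x [-0.003  0.003 -1.   ] y [-0.014 -1.    -0.003] z [-1.     0.014  0.003] gap 0.0853 F [-0.9 -0.2  0.8]
shift [ 0.0255 -0.0092 -0.0338]
roll -0.0138 j6 2.554
```

View pics/w1.png

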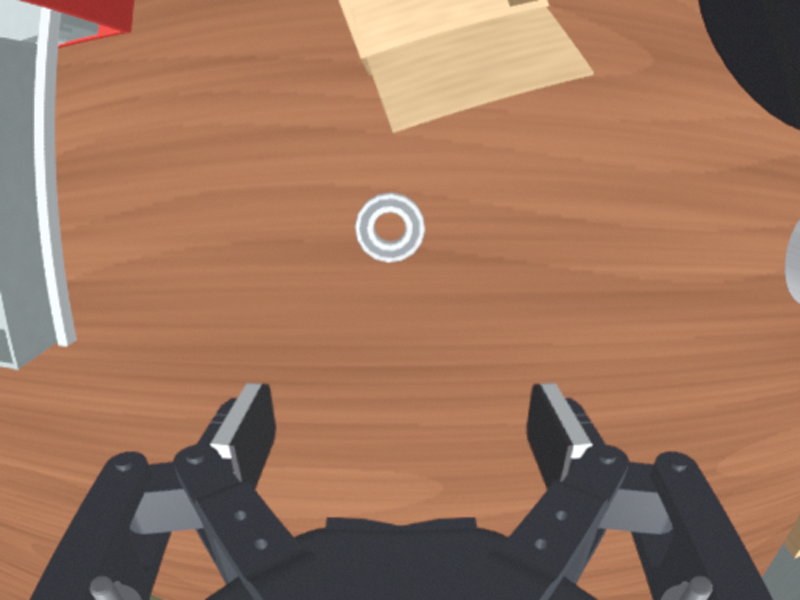

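Wrist view: the bearing is at (390,228), the carton flap corner at (392,131), the open fingers at the bottom, and the box corner at left.

```bash
python3 - <<'E'
from h import *
f=np.load("w1.npz"); s=dict(tcp_pos=f["p"],tool_rot=f["r"]); im=f["im"].astype(int)
c=im[115:175,215:285]; m=((c[...,2]-c[...,0])<30).astype(np.uint8)
n,l,st,ce=cv2.connectedComponentsWithStats(m);k=1+np.argmax(st[1:,4]);h=cv2.convexHull(np.argwhere(l==k)[:,::-1].astype(np.int32));(x,y),r=cv2.minEnclosingCircle(h);x+=215;y+=115;print(x,y,r)
p=wplane([x,y],s,.012);print("bearing",p, "depth",f["d"][int(y),int(x)-17:int(x)-12])
e,rr=wray([[x,y],[x+14,y]],s)
# two-view height with the scene ray
S=np.array([267.16,356.5]);c,K=cam("scene");r2=rot(c)@np.array([(S[0]-K[0,2])/K[0,0],(S[1]-K[1,2])/K[1,1],1]);e2=np.array(c["eye"])
t=np.linalg.lstsq(np.c_[rr[0],-r2],e2-e,rcond=None)[0];print("tri",e+t[0]*rr[0],e2+t[1]*r2)
go([p[0][0],p[0][1],.06],np.pi/2)
E
```

```text
249.0 145.0 22.36077880859375
bearing [[ 0.53423354 -0.33379858  0.012     ]] depth [0.27528298 0.2750998  0.27668637 0.27595896 0.27504712]
tri [ 0.53257307 -0.3335057   0.00231066] [ 0.53269596 -0.33361982  0.00228615]
t 1.27 tcp [ 0.4981 -0.3418  0.1455] x [-0.003  0.003 -1.   ] y [-0.014 -1.    -0.003] z [-1.     0.014  0.003] gap 0.0853 F [-0.9 -0.2  0.8]
shift [ 0.0855 -0.0082 -0.0362]
roll -0.0138 j6 2.554
```

Call:
{"method": "send_rows", "body": {"steps": "0.02 -0.004 -0.018 -0.014;0.04 -0.004 -0.018 0;0.04 0 0 0;0 0 0 0"}}

```text
clock: 1.78
tcp_pos: [0.5327, -0.3383, 0.0461]
tool_rot: [-2.218, 0.006, 2.221]
ft_force: [-1.3, 0.2, 0.0]
finger_gap: 0.0853
```

```bash
python3 - <<'E'
from h import *
im,d,s=wshot("w2"); go([.534,-.334,.004],np.pi/2)
c=im.astype(int); m=((c[...,2]-c[...,0])<30).astype(np.uint8)
c0,K=cam("wrist")
# expect bearing pixel: cluster nearest projected point
n,l,st,ce=cv2.connectedComponentsWithStats(m)
for k in range(1,n):
    if st[k,4]>150: print(st[k],ce[k].round(1),wplane(ce[k],s,.012).round(4))
E
```

```text
t 1.82 tcp [ 0.5343 -0.3393  0.0482] x [ 0.002 -0.003 -1.   ] y [-0.005 -1.     0.003] z [-1.     0.005 -0.002] gap 0.0856 F [ 0.5 -0.4  0.7]
shift [ 0.0442 -0.0054  0.0004]
roll -0.0046 j6 2.581
[ 218  189   63   62 2624] [249.2 219.6] [[ 0.5363 -0.334   0.012 ]]
[   19   245   475   139 31942] [256.2 336.1] [[ 0.4294 -0.3381  0.012 ]]
```

Call:
{"method": "send_rows", "body": {"steps": "0.025 -0.005 -0.001 -0.004;0.016 0 0 0;0.003 0 0 0;0 0 0 0"}}

```text
clock: 2.33
tcp_pos: [0.5386, -0.3398, 0.0114]
tool_rot: [2.231, -0.014, -2.207]
ft_force: [-0.0, 0.0, 0.2]
finger_gap: 0.0854
```

Call:
{"method": "send_rows", "body": {"steps": "0 0 0 0;0 0 0 0;0 0 0 0;0 0 0 0;0 0 0 0;0 0 0 0", "gripper": 1, "grip_force": 40}}

```text
clock: 3.08
tcp_pos: [0.5399, -0.3407, 0.0136]
tool_rot: [2.233, -0.016, -2.203]
ft_force: [-0.3, 0.2, -0.1]
finger_gap: -0.0002
```

```bash
python3 - <<'E'
from h import *
im,d,s=wshot("w3"); go([.535,-.334,.003],np.pi/2)
E
```

```text
t 3.12 tcp [ 0.5398 -0.3407  0.0136] x [ 0.013 -0.011 -1.   ] y [-0.004 -1.     0.011] z [-1.     0.004 -0.013] gap 0.0001 F [-0.1  0.2 -0.1]
shift [ 0.0105 -0.0068  0.005 ]
roll -0.0042 j6 2.584
```

View pics/w3.png

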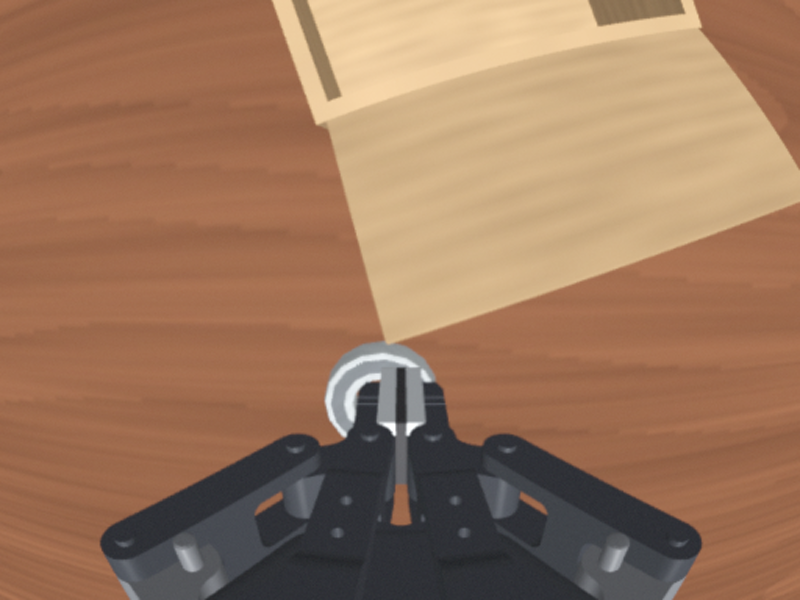

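The gripper closed above the bearing: the TCP stayed at 13.6 mm because rows fall short. I'll reopen, go lower and recentre.

Call:
{"method": "send_rows", "body": {"steps": "0 0 0 0;0 -0.004 0.003 0;0 -0.004 0.003 0;0.004 0 0 0", "gripper": 0}}

```text
clock: 3.62
tcp_pos: [0.5335, -0.332, 0.0094]
tool_rot: [2.233, -0.016, -2.203]
ft_force: [-0.6, -0.1, -0.1]
finger_gap: 0.0722
```

```bash
python3 - <<'E'
from h import *
im,d,s=wshot("w4"); go([.535,-.334,.002],np.pi/2)
c=im.astype(int); m=((c[...,2]-c[...,0])<30).astype(np.uint8)
n,l,st,ce=cv2.connectedComponentsWithStats(m)
for k in range(1,n):
    if st[k,4]>150: print(st[k],ce[k].round(1),wplane(ce[k],s,.012).round(4))
E
```

```text
t 3.67 tcp [ 0.5332 -0.3319  0.0086] x [ 0.013 -0.01  -1.   ] y [-0.004 -1.     0.01 ] z [-1.     0.004 -0.013] gap 0.0791 F [-0.7  1.4  0.3]
shift [ 0.0067  0.002  -0.0018]
roll -0.0041 j6 2.59
[ 221  210   76   74 3759] [259.  246.9] [[ 0.5372 -0.3336  0.012 ]]
[   21   241   472   143 32303] [256.3 334.7] [[ 0.4712 -0.3319  0.012 ]]
```

Call:
{"method": "send_rows", "body": {"steps": "0.008 0.001 -0.004 0;0.004 0 0 0;0.002 0 0 0"}}

```text
clock: 4.05
tcp_pos: [0.5377, -0.3332, -0.0066]
tool_rot: [2.232, -0.016, -2.204]
ft_force: [-0.4, -0.1, -0.4]
finger_gap: 0.0854
```

Call:
{"method": "send_rows", "body": {"steps": "0 0 0 0;0 0 0 0;0 0 0 0;0 0 0 0;0 0 0 0", "gripper": 1, "grip_force": 40}}

```text
clock: 4.68
tcp_pos: [0.5403, -0.3312, -0.0003]
tool_rot: [2.24, -0.009, -2.198]
ft_force: [0.9, 0.5, -0.3]
finger_gap: 0.0404
```

Call:
{"method": "send_rows", "body": {"steps": "-0.03 0 0 0;-0.05 0 0 0;-0.055 -0.02 0 0;-0.03 -0.05 0 0.01;0 -0.05 0 0.015;0 -0.05 0 0.015;0 -0.05 0 0.015;0 -0.05 0 0.01;0 -0.05 0 0;0 -0.05 0 0;0 -0.04 0 0;0 -0.02 0 0"}}

```text
clock: 6.18
tcp_pos: [0.5487, 0.0391, 0.1651]
tool_rot: [-2.221, -0.106, 2.198]
ft_force: [-0.1, -0.7, -1.3]
finger_gap: 0.0401
```

```bash
python3 - <<'E'
from h import *
im,d,s=wshot("w5"); go([.545,.126,.14],np.pi/2-.07)
E
```

```text
t 6.22 tcp [0.5487 0.0399 0.1652] x [ 0.009  0.06  -0.998] y [ 0.039 -0.998 -0.059] z [-0.999 -0.038 -0.011] gap 0.0403 F [-0.1  1.1 -0.3]
shift [ 0.0303 -0.0846  0.0007]
roll 0.1086 j6 3.141
```

View pics/w5.png

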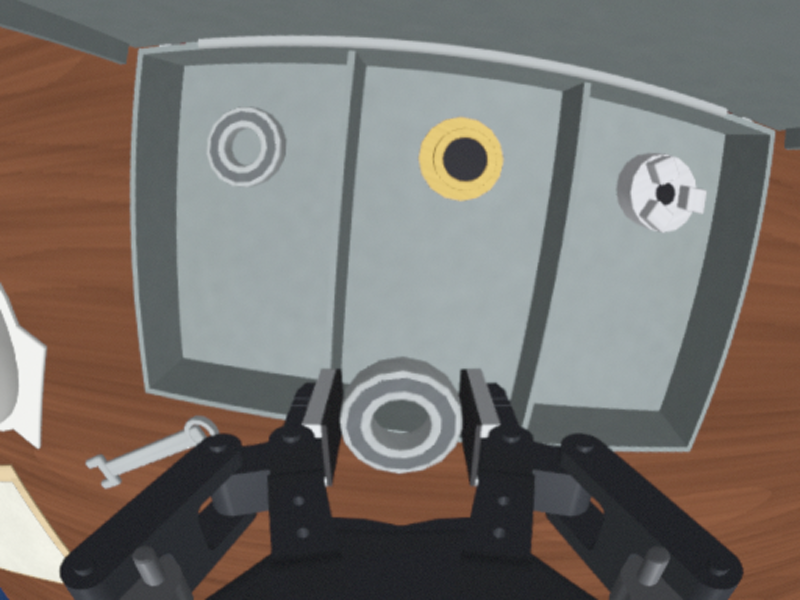

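Wrist view (bearing held between the fingers at (400,422)): twin at (246,147), box rim corners at (137,50), (148,392), (690,449) and (773,130), left divider from (355,55) to (337,370). Joint 6 is at its limit, so I'll roll back a quarter turn.

```bash
python3 - <<'E'
from h import *
f=np.load("w5.npz"); s=dict(tcp_pos=f["p"],tool_rot=f["r"]); k=800/512
P=wplane(np.array([(137,50),(148,392),(690,449),(773,130)])/k,s,.115); print(P.round(4))
print("rear yaw",np.arctan2(P[3,1]-P[0,1],P[3,0]-P[0,0])+np.pi/2,"front",np.arctan2(P[2,1]-P[1,1],P[2,0]-P[1,0])+np.pi/2,np.linalg.norm(P[2]-P[1]),np.linalg.norm(P[1]-P[0]),np.linalg.norm(P[3]-P[2]))
print("twin",wplane(np.array([246,147])/k,s,.085).round(4)," divider",wplane(np.array([(358,52),(341,368)])/k,s,.109).round(4))
print("floor corners left comp",wplane(np.array([(185,66),(181,357),(333,379)])/k,s,.073).round(4))
e,r=wray(np.array([246,147])/k,s)
S=np.array([447,288])/k;c,K=cam("scene");r2=rot(c)@np.array([(S[0]-K[0,2])/K[0,0],(S[1]-K[1,2])/K[1,1],1]);e2=np.array(c["eye"])
t=np.linalg.lstsq(np.c_[r[0],-r2],e2-e,rcond=None)[0];print("twin tri",e+t[0]*r[0],e2+t[1]*r2)
E
```

```text
[[ 0.6826  0.1715  0.115 ]
 [ 0.5044  0.1803  0.115 ]
 [ 0.4859 -0.1265  0.115 ]
 [ 0.6636 -0.1364  0.115 ]]
rear yaw -0.06152512221945705 front -0.06013248416998396 0.3073896269164161 0.17844117512281557 0.1780032913786329
twin [[0.632 0.124 0.085]]  divider [[0.673  0.0649 0.109 ]
 [0.5279 0.0702 0.109 ]]
floor corners left comp [[0.6799 0.1674 0.073 ]
 [0.5069 0.1803 0.073 ]
 [0.502  0.0816 0.073 ]]
twin tri [0.6319947  0.12473193 0.08327059] [0.63171277 0.12482476 0.08330459]
```

Call:
{"method": "send_rows", "body": {"steps": "0 0 0 -0.17;0 0 0 -0.17;0 0 0 -0.17;0 0 0 -0.17;0 0 0 -0.17;0 0 0 -0.17;0 0 0 -0.17;0 0 0 -0.17;0 0 0 -0.1"}}

```text
clock: 7.35
tcp_pos: [0.5485, 0.0323, 0.1643]
tool_rot: [1.278, 1.227, -1.203]
ft_force: [-0.3, -0.0, -0.5]
finger_gap: 0.0405
```

```bash
python3 - <<'E'
from h import *
go([.545,.126,.14],-.07)
E
```

```text
t 7.35 tcp [0.5485 0.0323 0.1643] x [ 0.008  0.054 -0.998] y [ 0.999 -0.035  0.006] z [-0.034 -0.998 -0.054] gap 0.0405 F [-0.3 -0.  -0.5]
shift [ 0.0293 -0.0069 -0.0921]
roll 0.0353 j6 1.632
```

Call:
{"method": "send_rows", "body": {"steps": "0 0.001 -0.04 0.03;0.01 0.001 -0.04 0;0.02 0.001 -0.014 0;0.01 0 -0.004 0;0.005 0 0 0"}}

```text
clock: 7.98
tcp_pos: [0.559, 0.13, 0.1242]
tool_rot: [1.305, 1.206, -1.231]
ft_force: [0.1, 0.4, -0.5]
finger_gap: 0.0403
```

```bash
python3 - <<'E'
from h import *
go([.552,.126,.077],-.06)
E
```

```text
t 7.97 tcp [0.559  0.13   0.1242] x [ 0.011  0.052 -0.999] y [ 0.997 -0.073  0.007] z [-0.072 -0.996 -0.052] gap 0.0403 F [ 0.1  0.4 -0.5]
shift [ 0.0468 -0.007   0.0069]
roll -0.0126 j6 1.844
```

Call:
{"method": "send_rows", "body": {"steps": "0.012 -0.003 0.003 0;0.015 -0.003 0.003 0;0.01 0 0 0;0.004 0 0 0;0.002 0 0 0"}}

```text
clock: 8.6
tcp_pos: [0.5525, 0.1238, 0.0781]
tool_rot: [1.307, 1.204, -1.234]
ft_force: [-0.3, 0.2, -0.3]
finger_gap: 0.0403
```

```bash
python3 - <<'E'
from h import *
go([.552,.126,.077],-.06)
E
```

```text
t 8.6 tcp [0.5525 0.1238 0.0781] x [ 0.01   0.051 -0.999] y [ 0.997 -0.076  0.007] z [-0.076 -0.996 -0.051] gap 0.0403 F [-0.3  0.2 -0.3]
shift [ 0.0012 -0.0006 -0.0021]
roll -0.0161 j6 1.84
```

Call:
{"method": "send_rows", "body": {"steps": "0.002 0 0 0;0.002 0 0 0"}}

```text
clock: 8.85
tcp_pos: [0.5531, 0.1242, 0.0744]
tool_rot: [1.308, 1.203, -1.233]
ft_force: [-0.3, -0.3, -0.0]
finger_gap: 0.0404
```

Call:
{"method": "send_rows", "body": {"steps": "0.002 0 0 0;0.001 0 0 0"}}

```text
clock: 9.1
tcp_pos: [0.5534, 0.1246, 0.0719]
tool_rot: [1.308, 1.203, -1.232]
ft_force: [-3.9, -1.2, 9.3]
finger_gap: 0.0406
```

Contact (about 9 N upward). Releasing with a small opening.

Call:
{"method": "send_rows", "body": {"steps": "0 0 0 0;0 0 0 0;0 0 0 0;0 0 0 0", "gripper": 0.36}}

```text
clock: 9.6
tcp_pos: [0.5539, 0.1248, 0.0723]
tool_rot: [1.308, 1.202, -1.231]
ft_force: [0.3, -0.3, -0.5]
finger_gap: 0.055
```

Call:
{"method": "send_rows", "body": {"steps": "-0.02 0 0 0;-0.04 0 0 0;-0.05 0 0 0;-0.04 0 0 0;-0.02 0 0.02 0;0 0 0 0"}}

```text
clock: 10.35
tcp_pos: [0.5495, 0.0955, 0.2453]
tool_rot: [1.307, 1.204, -1.232]
ft_force: [1.4, 0.6, -0.1]
finger_gap: 0.0545
```

```bash
python3 - <<'E'
from h import *
im,d,s=wshot("w6"); go([.75,-.06,.35],-.06)
E
```

```text
t 10.4 tcp [0.5491 0.0961 0.2443] x [ 0.01   0.051 -0.999] y [ 0.997 -0.074  0.006] z [-0.074 -0.996 -0.052] gap 0.0547 F [-0.2 -0.7 -0.6]
shift [-0.1115  0.2127  0.1351]
roll -0.0145 j6 1.79
```

View pics/w6.png

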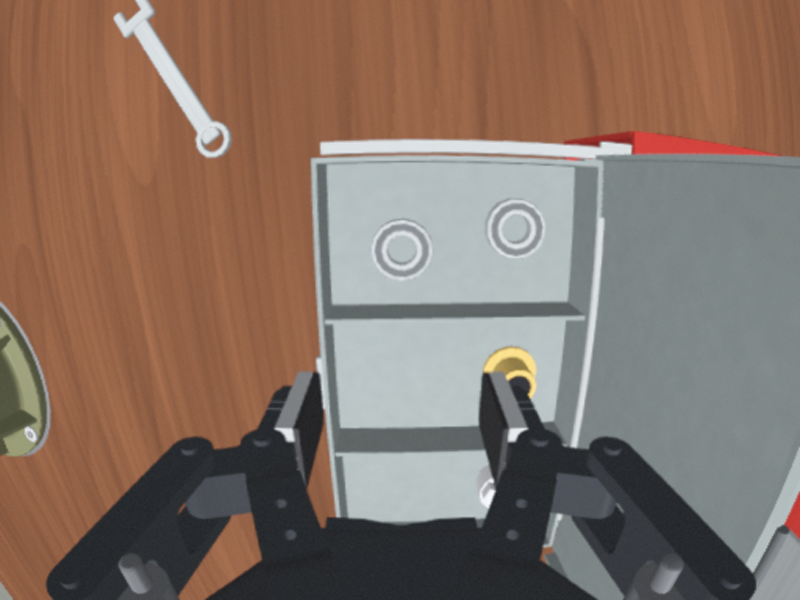

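The bearing lies flat in the left compartment at (402,249), next to its twin at (515,228). Next is the lid: over its top, to the left of the clasp, then down behind it.

Call:
{"method": "send_rows", "body": {"steps": "-0.045 0 0 0;-0.045 0 0 0;-0.012 0.02 -0.002 0;0 0.05 -0.004 0;0 0.05 -0.004 0;0 0.05 -0.004 0;0 0.03 -0.002 0;0 0 0 0", "gripper": 1}}

```text
clock: 11.4
tcp_pos: [0.7513, 0.0979, 0.3345]
tool_rot: [1.296, 1.22, -1.243]
ft_force: [0.0, 1.0, -0.2]
finger_gap: -0.0002
```

```bash
python3 - <<'E'
from h import *
go([.75,.09,.265],-.06)
P=cloud("scene",vision.get_image("scene")[1]); 
for z in(.2,.25,.29,.31,.33):
    k=(abs(P[...,2]-z)<.006)&(P[...,0]>.55)&(P[...,0]<.9)&(abs(P[...,1])<.2); q=P[k]
    if len(q): print(z,len(q),np.percentile(q[:,0],[2,50,98]).round(3),np.percentile(q[:,1],[1,99]).round(3))
E
```

```text
t 11.4 tcp [0.7513 0.0979 0.3345] x [-0.007  0.052 -0.999] y [ 0.997 -0.071 -0.011] z [-0.071 -0.996 -0.052] gap -0.0002 F [ 0.   1.  -0.2]
shift [0.069  0.     0.0115]
roll -0.0107 j6 1.748
0.2 141 [0.662 0.679 0.69 ] [-0.144  0.172]
0.25 161 [0.666 0.684 0.694] [-0.145  0.173]
0.29 40 [0.667 0.677 0.701] [-0.145  0.171]
0.31 32 [0.687 0.692 0.694] [-0.012  0.035]
0.33 47 [0.692 0.694 0.753] [-0.012  0.094]
```

Call:
{"method": "send_rows", "body": {"steps": "0.03 0 0.004 0;0.025 -0.01 0.004 0;0.004 -0.025 0 0;0 -0.025 0 0;0.001 -0.025 0 0"}}

```text
clock: 12.08
tcp_pos: [0.6586, 0.1007, 0.2721]
tool_rot: [1.295, 1.221, -1.242]
ft_force: [2.2, -0.9, -0.9]
finger_gap: -0.0001
```

```bash
python3 - <<'E'
from h import *
go([.643,.09,.267],-.06)
E
```

```text
t 12.07 tcp [0.6586 0.1007 0.2721] x [-0.007  0.053 -0.999] y [ 0.998 -0.069 -0.011] z [-0.069 -0.996 -0.052] gap -0.0001 F [ 2.2 -0.9 -0.9]
shift [ 0.0046 -0.0147  0.012 ]
roll -0.0091 j6 1.766
```

Call:
{"method": "send_rows", "body": {"steps": "0.006 -0.03 0 0;0.014 -0.025 0 0;0.018 -0.022 0 0;0.02 -0.018 0 0"}}

```text
clock: 12.58
tcp_pos: [0.5575, 0.1105, 0.2171]
tool_rot: [1.299, 1.213, -1.233]
ft_force: [2.9, -0.9, 0.0]
finger_gap: 0.0001
```

```bash
python3 - <<'E'
from h import *
go([.546,.09,.18],-.06)
E
```

```text
t 12.57 tcp [0.5575 0.1105 0.2171] x [ 0.004  0.052 -0.999] y [ 0.998 -0.068  0.001] z [-0.068 -0.996 -0.052] gap 0.0001 F [ 2.9 -0.9  0. ]
shift [ 0.036  -0.0101  0.0232]
roll -0.0082 j6 1.806
```

Call:
{"method": "send_rows", "body": {"steps": "0.025 -0.006 0.004 0;0.025 -0.006 0.004 0;0.025 -0.003 0.004 0;0.012 0 0 0;0.008 0 0 0;0.005 0 0 0"}}

```text
clock: 13.32
tcp_pos: [0.5366, 0.1061, 0.1203]
tool_rot: [1.303, 1.207, -1.222]
ft_force: [-5.5, -7.5, 45.6]
finger_gap: 0.0001
```

```bash
python3 - <<'E'
from h import *
go([.532,.09,.12],-.06)
E
```

```text
t 13.32 tcp [0.5366 0.1061 0.1203] x [ 0.015  0.053 -0.998] y [ 0.998 -0.066  0.012] z [-0.065 -0.996 -0.054] gap 0.0001 F [-5.5 -7.5 45.6]
shift [-0.0006 -0.0036  0.0163]
roll -0.0057 j6 1.802
```

Call:
{"method": "send_rows", "body": {"steps": "-0.04 0 0 0;-0.04 -0.02 0 0;0 -0.05 0 0;0 -0.05 0 0;0 0 0 0"}}

```text
clock: 13.95
tcp_pos: [0.4158, 0.1111, 0.2049]
tool_rot: [1.31, 1.202, -1.212]
ft_force: [0.6, -0.1, 0.8]
finger_gap: -0.0002
```

```bash
python3 - <<'E'
from h import *
im,d,s=wshot("w7"); go([.455,.029,.16],-.06)
im,d=vision.get_image("scene"); np.savez("scene2.npz",im=im,d=d)
P=cloud("scene",d)
reg=(P[...,0]>.42)&(P[...,0]<.75)&(abs(P[...,1]-.015)<.17)&(P[...,2]>.1)&(P[...,2]<.15)
for a in np.arange(.44,.70,.02):
    for y0 in(.02,-.08):
        k=reg&(abs(P[...,0]-a)<.005)&(abs(P[...,1]-y0)<.02); 
        if k.sum()>3: print(a.round(2),y0,k.sum(),np.median(P[k][:,2]).round(4))
cv2.imwrite("pics/mix.png",cv2.resize(im[110:300,200:430],None,fx=3,fy=3,interpolation=cv2.INTER_CUBIC))
E
```

```text
t 14.0 tcp [0.418  0.1113 0.2053] x [ 0.027  0.056 -0.998] y [ 0.998 -0.066  0.023] z [-0.065 -0.996 -0.058] gap 0.0002 F [ 0.8 -0.  -0.4]
shift [0.0416 0.0413 0.0822]
roll -0.0062 j6 1.86
0.46 0.02 41 0.1215
0.48 0.02 41 0.1214
0.5 0.02 45 0.1199
0.5 -0.08 55 0.1202
0.52 0.02 38 0.1201
0.52 -0.08 53 0.1202
0.54 0.02 43 0.1205
0.54 -0.08 52 0.1209
0.56 0.02 41 0.1208
0.56 -0.08 52 0.1204
0.58 0.02 42 0.121
0.58 -0.08 55 0.1203
0.6 0.02 42 0.1209
0.6 -0.08 51 0.1207
0.62 0.02 41 0.1209
0.62 -0.08 54 0.1207
0.64 0.02 40 0.1201
0.64 -0.08 52 0.1203
0.66 0.02 43 0.12
0.66 -0.08 49 0.1197
0.68 0.02 16 0.1203
0.68 -0.08 19 0.1282
```

View pics/mix.png

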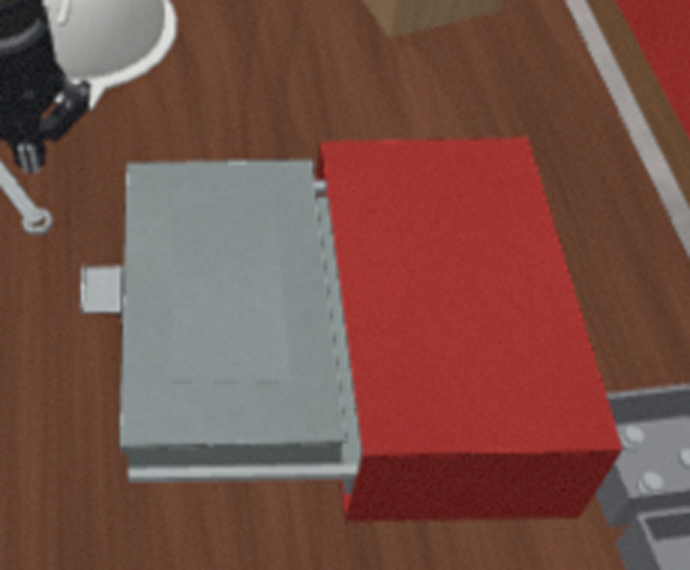

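The lid is flat at z≈0.120 along its whole depth, so it is shut. The clasp sticks out straight to the front at crop pixels x 80–124, y 265–312.

```bash
python3 - <<'E'
from h import *
p=plane("scene",np.array([(200+80/3,110+266/3),(200+82/3,110+312/3),(200+124/3,110+290/3)]),.121);print(p.round(4))
p=plane("scene",np.array([(200+124/3,110+164/3),(200+120/3,110+444/3)]),.121);print(p.round(4))
E
```

```text
[[0.4543 0.0561 0.121 ]
 [0.4551 0.0036 0.121 ]
 [0.4939 0.0249 0.121 ]]
[[ 0.5011  0.1823  0.121 ]
 [ 0.4834 -0.1317  0.121 ]]
```

Call:
{"method": "send_rows", "body": {"steps": "0 0 0.02 0;0.005 0.01 0.045 0;0.005 0.014 0.025 0;0.008 0.008 0 0"}}

```text
clock: 14.55
tcp_pos: [0.4534, 0.0185, 0.1841]
tool_rot: [1.315, 1.196, -1.204]
ft_force: [1.0, -0.2, 0.1]
finger_gap: -0.0001
```

```bash
python3 - <<'E'
from h import *
go([.455,.027,.16],-.06)
E
```

```text
t 14.55 tcp [0.4534 0.0185 0.1841] x [ 0.034  0.057 -0.998] y [ 0.997 -0.066  0.031] z [-0.064 -0.996 -0.059] gap -0.0001 F [ 1.  -0.2  0.1]
shift [ 0.0246  0.0003 -0.0071]
roll -0.0059 j6 1.636
```

Call:
{"method": "send_rows", "body": {"steps": "0.025 0 -0.006 0;0.025 0 -0.005 0;0.02 0 0 0;0.015 0 0 0;0.01 0 0 0;0.004 0 0 0"}}

```text
clock: 15.3
tcp_pos: [0.4673, 0.039, 0.0831]
tool_rot: [1.319, 1.193, -1.198]
ft_force: [-1.9, -0.2, 0.2]
finger_gap: -0.0004
```

```bash
python3 - <<'E'
from h import *
go([.468,.029,.088],-.06)
E
```

```text
t 15.3 tcp [0.4673 0.039  0.0831] x [ 0.042  0.059 -0.997] y [ 0.997 -0.065  0.038] z [-0.063 -0.996 -0.061] gap -0.0004 F [-1.9 -0.2  0.2]
shift [-0.0054  0.0015  0.0096]
roll -0.0055 j6 1.68
```

Call:
{"method": "send_rows", "body": {"steps": "-0.002 0.003 0.004 0;-0.002 0.003 0.004 0"}}

```text
clock: 15.55
tcp_pos: [0.4703, 0.0315, 0.0857]
tool_rot: [1.317, 1.199, -1.2]
ft_force: [-3.9, 3.3, -1.1]
finger_gap: -0.0003
```

Call:
{"method": "send_rows", "body": {"steps": "0 0.003 0 0;0 0.003 0 0"}}

```text
clock: 15.8
tcp_pos: [0.4751, 0.0309, 0.0858]
tool_rot: [1.317, 1.201, -1.202]
ft_force: [-4.6, 1.9, -0.3]
finger_gap: 0.0
```

Call:
{"method": "send_rows", "body": {"steps": "0 0.003 0 0;0 0.003 0 0"}}

```text
clock: 16.05
tcp_pos: [0.4809, 0.0305, 0.0859]
tool_rot: [1.317, 1.202, -1.203]
ft_force: [-4.9, 1.7, -0.3]
finger_gap: -0.0003
```

Call:
{"method": "send_rows", "body": {"steps": "0 -0.03 0 0;0 -0.04 0.02 0;-0.02 0 0.02 0;-0.01 0 0 0"}}

```text
clock: 16.55
tcp_pos: [0.4125, -0.0088, 0.1133]
tool_rot: [1.319, 1.19, -1.196]
ft_force: [-0.3, 1.0, -0.9]
finger_gap: -0.0002
```

```bash
python3 - <<'E'
from h import *
im,d,s=wshot("w8"); go([.45,.029,.088],-.06)
E
```

```text
t 16.6 tcp [ 0.4125 -0.0083  0.114 ] x [ 0.044  0.058 -0.997] y [ 0.997 -0.064  0.04 ] z [-0.062 -0.996 -0.06 ] gap -0.0004 F [ 0.  -1.1  0.9]
shift [ 0.0297  0.034  -0.0379]
roll -0.0042 j6 1.566
```

View pics/w8.png

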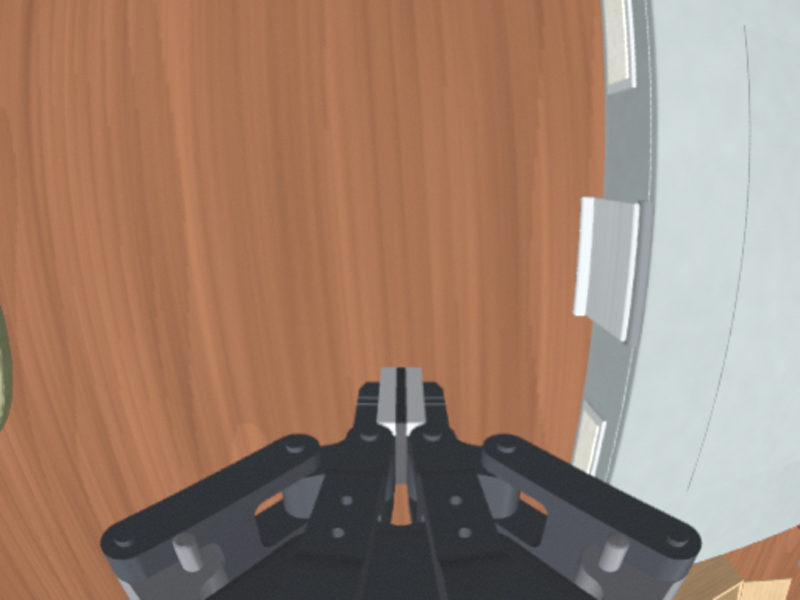

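The clasp is seen lying along the front face (x 580–640, y 197–340), lip at its lower end. I'll check its angle from geometry.

```bash
python3 - <<'E'
from h import *
f=np.load("w8.npz"); s=dict(tcp_pos=f["p"],tool_rot=f["r"]); k=800/512
u=np.array([1,-.061])/np.hypot(1,.061)
def al(uv,z): return (wplane(np.array(uv)/k,s,z)[:,:2]@u).round(4)
print("front bottom z.07",al([(605,150),(590,370)],.07))
print("front top lid edge z.12",al([(652,150),(640,270),(630,370)],.12))
print("lip outer z.082",al([(583,210),(576,305)],.082))
c,K=cam("wrist"); W=R.from_rotvec(f["r"]).as_matrix(); M=np.array(c["mount"])
for uv in [(588,215),(586,250),(580,300),(600,230),(600,280),(615,230),(615,280),(630,250),(620,150),(605,370)]:
    e,r=wray(np.array(uv)/k,s); d=f["d"][int(uv[1]/k),int(uv[0]/k)]
    ax=W@M[:3,2]; p=e+r[0]*(d/(r[0]@ax)); print(uv,(p[:2]@u).round(4),p.round(4))
E
```

```text
front bottom z.07 [0.5046 0.5061]
front top lid edge z.12 [0.4975 0.4955 0.4972]
lip outer z.082 [0.489 0.489]
(588, 215) 0.4899 [0.4936 0.0458 0.0853]
(586, 250) 0.4904 [0.4932 0.0313 0.0843]
(580, 300) 0.4893 [0.4908 0.0103 0.0849]
(600, 230) 0.4925 [0.4959 0.0405 0.0919]
(600, 280) 0.4925 [0.4947 0.0211 0.0953]
(615, 230) 0.4929 [0.4964 0.0419 0.1038]
(615, 280) 0.4926 [0.495  0.0239 0.1076]
(630, 250) 0.4927 [0.4959 0.0365 0.1164]
(620, 150) 0.5047 [0.51   0.0726 0.0838]
(605, 370) 0.505 [ 0.5046 -0.0226  0.0869]
```

The clasp face is vertical (0.4927 ± 0.0003 m from z 0.092 to 0.116), 12 mm in front of the box face, so it is flat. The box moved only about 13 mm. Pushing home on the clasp now.

Call:
{"method": "send_rows", "body": {"steps": "0.008 0.005 -0.02 0;0.01 0.02 -0.018 0;0.006 0.018 0 0;0.001 0.02 0 0;0.001 0.02 0 0;0.001 0.02 0 0"}}

```text
clock: 17.35
tcp_pos: [0.5238, 0.0283, 0.0931]
tool_rot: [1.317, 1.189, -1.195]
ft_force: [-4.9, -1.2, 3.6]
finger_gap: -0.0001
```

```bash
python3 - <<'E'
from h import *
go([.663,.018,.088],-.06)
E
```

```text
t 17.35 tcp [0.5238 0.0283 0.0931] x [ 0.045  0.056 -0.997] y [ 0.997 -0.063  0.041] z [-0.06  -0.996 -0.058] gap -0.0001 F [-4.9 -1.2  3.6]
shift [0.0108 0.1393 0.0022]
roll -0.0027 j6 1.653
```

Call:
{"method": "send_rows", "body": {"steps": "0.003 0.02 0 0;0.002 0.02 0 0;0.001 0.02 0 0;0.001 0.02 0 0;0.001 0.02 0 0;0.001 0.015 0 0"}}

```text
clock: 18.1
tcp_pos: [0.6387, 0.025, 0.0844]
tool_rot: [1.307, 1.197, -1.204]
ft_force: [-5.0, -1.0, 3.3]
finger_gap: -0.0001
```

```bash
python3 - <<'E'
from h import *
go([.663,.018,.088],-.06)
E
```

```text
t 18.1 tcp [0.6387 0.025  0.0844] x [ 0.032  0.053 -0.998] y [ 0.998 -0.06   0.029] z [-0.059 -0.997 -0.055] gap -0.0001 F [-5.  -1.   3.3]
shift [-0.0032  0.0247  0.0054]
roll -0.0005 j6 1.643
```

Call:
{"method": "send_rows", "body": {"steps": "-0.001 0.01 0.002 0;-0.001 0.008 0.001 0"}}

```text
clock: 18.35
tcp_pos: [0.6556, 0.0232, 0.0845]
tool_rot: [1.305, 1.203, -1.206]
ft_force: [-4.1, 1.4, -1.8]
finger_gap: 0.0002
```

Call:
{"method": "send_rows", "body": {"steps": "0 0.005 0 0;0 0.004 0 0"}}

```text
clock: 18.6
tcp_pos: [0.6624, 0.0228, 0.0847]
tool_rot: [1.303, 1.206, -1.21]
ft_force: [-21.4, 0.6, 14.6]
finger_gap: -0.0002
```

Call:
{"method": "send_rows", "body": {"steps": "0 0.004 0 0;0 0.004 0 0"}}

```text
clock: 18.85
tcp_pos: [0.6629, 0.0226, 0.0852]
tool_rot: [1.297, 1.216, -1.22]
ft_force: [-17.5, 1.6, 11.0]
finger_gap: -0.0002
```

Hard stop at the predicted position. Backing off and checking.

Call:
{"method": "send_rows", "body": {"steps": "0 -0.02 0 0;0 -0.05 0 0;0 -0.05 0 0;0 -0.05 0.02 0;-0.03 -0.04 0.03 0;-0.02 0 0 0"}}

```text
clock: 19.6
tcp_pos: [0.4513, -0.0197, 0.1328]
tool_rot: [1.302, 1.199, -1.209]
ft_force: [1.1, 0.4, 0.3]
finger_gap: -0.0002
```

```bash
python3 - <<'E'
from h import *
im,d,s=wshot("w9"); go(None,-.06)
E
```

```text
t 19.65 tcp [ 0.4544 -0.0195  0.1355] x [ 0.031  0.05  -0.998] y [ 0.998 -0.059  0.029] z [-0.057 -0.997 -0.052] gap 0.0001 F [ 1.4 -0.7  2. ]
roll 0.001 j6 1.549
```

View pics/w9.png

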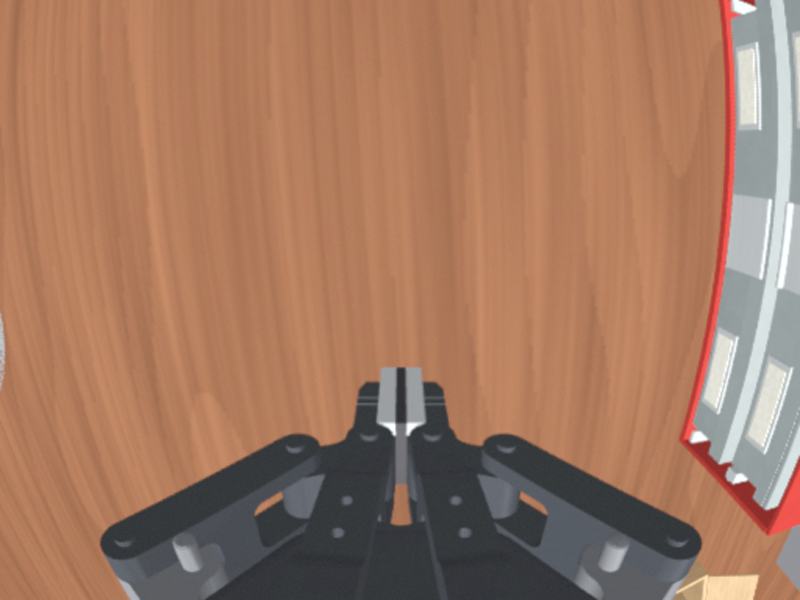

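The box front appears flush inside the red rack frame, with the clasp at the right image edge (795,250). Checking depths.

```bash
python3 - <<'E'
from h import *
f=np.load("w9.npz"); s=dict(tcp_pos=f["p"],tool_rot=f["r"]); k=800/512
u=np.array([1,-.061])/np.hypot(1,.061)
c,K=cam("wrist"); W=R.from_rotvec(f["r"]).as_matrix(); M=np.array(c["mount"]); ax=W@M[:3,2]
for nm,uv in [("rack post",(765,518)),("rack post2",(722,475)),("lower",(752,150)),("lower",(740,300)),("upper",(765,470)),("upper",(790,330)),("upper",(797,150)),("clasp",(797,235)),("clasp",(792,270)),("clasp",(797,270)),("lip",(786,240)),("lowclasp",(745,240))]:
    e,r=wray(np.array(uv)/k,s); d=f["d"][int(uv[1]/k),int(uv[0]/k)]
    p=e+r[0]*(d/(r[0]@ax)); print(nm,uv,(p[:2]@u).round(4),p.round(4),f["im"][int(uv[1]/k),int(uv[0]/k)])
im,d=vision.get_image("scene"); a=np.load("scene.npz")["im"]
P=cloud("scene",d); m=(P[...,2]>.105)&(P[...,2]<.127)&(P[...,0]>.3)&(P[...,0]<.8)&(abs(P[...,1]-.02)<.14); print("grey points in front of rack",m.sum(), P[m].mean(0).round(3) if m.any() else "")
df=(cv2.absdiff(cv2.GaussianBlur(im,(5,5),0),cv2.GaussianBlur(a,(5,5),0)).max(2)>40).astype(np.uint8)
n,l,st,ce=cv2.connectedComponentsWithStats(df); print(st[1:][st[1:,4]>25])
E
```

```text
rack post (765, 518) 0.6933 [ 0.685  -0.1569  0.1157] [ 44  47 142]
rack post2 (722, 475) 0.6905 [ 0.6823 -0.1562  0.0616] [ 45  47 143]
lower (752, 150) 0.6878 [0.6934 0.0718 0.031 ] [158 157 148]
lower (740, 300) 0.6876 [ 0.687  -0.0303  0.0343] [158 156 147]
upper (765, 470) 0.6831 [ 0.677  -0.1213  0.1054] [158 158 149]
upper (790, 330) 0.6867 [ 0.6859 -0.034   0.0877] [161 161 152]
upper (797, 150) 0.6868 [0.6925 0.0725 0.0749] [158 157 148]
clasp (797, 235) 0.6748 [0.6775 0.0237 0.0901] [191 190 184]
clasp (792, 270) 0.6752 [0.6767 0.0035 0.0895] [189 187 182]
clasp (797, 270) 0.6745 [0.6761 0.0046 0.0941] [191 188 184]
lip (786, 240) 0.6717 [0.6742 0.0199 0.0841] [255 255 252]
lowclasp (745, 240) 0.6794 [0.6814 0.0121 0.039 ] [191 190 185]
grey points in front of rack 492 [0.708 0.021 0.121]
[[  30    0   25   19  109]
 [ 149    4   72   64 2553]
 [  60   19  100   40 1955]
 [ 142   30    9    5   30]
 [ 189   61   12    3   26]
 [ 131   65  103   84 3801]
 [ 174   70   30    5   90]
 [  56   86   57  119 2690]
 [ 176  101    7   10   46]
 [ 176  110    6   14   53]
 [ 305  116   27  142 2061]
 [  26  146   11   29   76]
 [ 196  148   26    8  145]
 [ 197  160  114  100 4854]
 [ 241  166   64   30 1331]
 [   0  223   20   17  224]
 [ 284  259   14    4   47]
 [ 241  263   74    8  419]
 [ 259  347   18   20  247]]
```

Upper box front 0.6868 against the lower (flush) box 0.6877. Clasp face 12 mm in front, as before. Nothing is touched, so I'm handing in.

```bash
python3 -c "
from station import job,env
print(job.hand_in()); print(env.state()['clock'])"
```

```text
the job is handed in; nothing more can be done
None
the job is handed in; nothing more can be done
```

I put the loose bearing in the left compartment beside its twin and closed the lid. I then swung the clasp down, pushed the box home and handed the job in at about 20 s of the 61 s allowed.

**What the last checks showed:**
- **Bearing:** the wrist picture after release showed it lying flat in the front half of the left compartment, with the twin behind it. I did not see it again once the lid was shut.
- **Lid:** its top measured flat at z ≈ 0.120 m over its whole depth.
- **Clasp:** before the push its face was vertical, 12 mm in front of the box, and it measured the same afterwards at home.
- **Box:** its front is within about 1 mm of the flush lower box. The force rose to about 20 N at the stop, exactly where I had predicted it.
- **Arm:** it was clear of everything when I handed in.

**What went wrong or disagreed:**
- **First grasp:** the gripper closed above the bearing because the moves fell short. I reopened it, went lower and gripped it.
- **Joint 6:** it reached the end of its range (3.141 rad read, 3.14 given) while I carried the bearing over, so I rolled back a quarter turn. This left the tool tilted about 3°.
- **Lid press:** the fingers pressed the lid with about 45 N for a moment. The 40 N limit is stated for the arm and gripper body, so I judged this allowed.
- **Heights:** triangulating the loose bearing gave about 2 mm where its top face should be at 12 mm, so I set the grasp height from the text. The twin's top face came out 2 mm low.
- **Hard hat, carton and spanner:** I felt no contact with any of them, but I did not measure their positions again at the end.

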